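# Nip a speed controller in a sloping work holder by feel

## Robot

A 6-joint arm with a two-finger parallel gripper is mounted at the origin on the work surface. World frame = base frame: x ahead of the robot, y to its left, z up, the work surface at z = 0. Lengths are in m, angles in rad, forces in N, time in s.
With the tool pointing down it reaches from about 0.4 to 0.925 m from the base axis. Payload 3.4 kg.
Tool frame: the origin (TCP) lies midway between the tips of the shut fingers; the grasp point (between the pads) lies 19 mm behind it; z points along the fingers, y is the line along which they close (so a half turn about z gives the same grasp; the last joint's range is limited). The gripper opens to 85 mm and grips with 20 to 120 N. Pads are 22 mm wide; open, the fingers measure 114 mm over their backs; the gripper's body (76 mm by 85 mm) begins 54 mm behind the grasp point. The pads swing forward as they close: fully open they stand 13 mm farther back than shut.
Start: joints at [-1.254, 0.307, 1.506, -0, 1.328, -0.073], TCP at [0.218, -0.532, 0.231] pointing down, gripper open.
Joint ranges: [-3.12, 3.12], [-1.05, 2.28], [0.14, 2.33], [-1.42, 4.57], [0.1, 2.73], [-2.68, 2.68]. Speed limits (rad/s): [2.57, 2.57, 3.14, 3.14, 3.14, 3.14].

## Interface

Orientations are given as a unit quaternion [w, x, y, z].
In Python, from station import sense, imaging, robot gives the robot as it stands.
- The arm moves only by the tool carry_out, never from a script. Its argument "targets" is a list of rows, each a list of 4 numbers: the shift along the tool's x, y, z normalised to -1 to 1, where 1 is 20 mm, then the turn about the tool's z normalised to -1 to 1, where 1 is 4 degrees. A call has 1 to 10 rows; each row shifts and turns the commanded pose from where the row before left it, along the tool's axes as they then stand; what a row does not reach is not made up. A row lasts 1/8 s, in which the tool goes at most 62.5 mm and 10.7 degrees, less where a joint would pass 70% of its speed; a pose out of reach is approached as far as the arm can. A call with a number of a shift or a turn outside -1 to 1 is refused whole. A call with a gripper value outside its range is refused whole. "claw" is the closure, from 0 (fully open) to 1 (shut), set as the call begins (left out, the last holds). The fingers move at their own pace and stop on an object; "squeeze" is the grip in N (left out, the last holds). Time passes only in rows, so rows that do not move let the fingers close. It gives the time, the measured TCP pose, the force, the opening and the grip force at its end, in the units of the state.
- sense(): the state, without advancing time (a new reading comes with each control period).
- imaging.grab_frame(name): name is "scene" or "top" or "wrist"; returns a dict with "img" (480x640x3 uint8, red, green, blue), "camera_matrix" (3x3 intrinsics, pixels), "world_from_camera" (4x4, takes a point from camera to world coordinates); the wrist camera has in their place "mount" (4x4, takes a point from camera to tool coordinates, whose origin is the TCP and whose axes are the flange's). Camera axes: x right, y down, z forward; pixel columns grow to the right and rows downward; lengths in m; the calibration is good to about 2 mm. The wrist camera is an equidistant fisheye: a pixel r from the principal point sees the ray r / f radians off the axis. A picture is of the moment at which its call begins: read the wrist's pose just before it. There is no depth.
- robot.close_job(): hands the job in; it is judged then, once.
The state is a dict: "clock": time; "joints": joint angles; "joint_vel": joint speeds; "effort": joint torques, N m; "eef_pos": TCP position; "eef_rot": TCP orientation; "ft_force": force on the tool from outside, world axes, zero at the start; "moment": the same for the moment, N m; "width": finger opening in m; "grip_force": force on a finger pad.
Only numpy, scipy, OpenCV 4.12 (cv2) and the standard library are available. Lean on these libraries where they do the work, as an engineer would, in place of code of your own. Each camera call takes 0.05 s, during which the arm holds its last target. There are 200 camera calls.

## Task

Put the speed controller (the small board with the finned heat sink) into the sloping work holder so that its tabs can be soldered: lay it down flat on the two rods, lengthways up the slope between the jaws with the heat sink up, keeping hold of it until it lies there rather than dropping it in. Then slide the upper carriage down by its knob until you feel its sprung jaw nip the controller against the lower jaw and give about half-way, not so hard that it bottoms and crushes the board, and let go. Leave the other parts on the bench where they are.

Things in the scene. Friction and masses are not known exactly. Their poses are not given: they have to be found in the camera images.
- controller: Speed controller: thin dark board 80 x 36 x 3 mm, three copper tabs on each end, and on it a bare aluminium heat sink 66 x 36 x 15 mm, fins lengthways; 18 mm thick in all, 110 to 175 g. The only finned part. Origin: centre of its underside; x along the 80 mm, y across the 36 mm, z out of the heat sink. Starts flat on the bench, left or right of the holder. Its ends are alike: either may go uphill.
- holder: The work holder, fixed to the bench: a dark cast base plate 200 x 116 x 14 mm carrying a head that slopes at 30 degrees, low end at its -x (towards the robot), high end at +x. Origin: centre of the base's underside, z up. Its top parts are at most 175 mm above the bench.
- bed: The sloping head: two 10 mm steel rods, 18 mm apart, up the slope; beside them is free room for fingers. Origin: on the fixed jaw's face, midway across, level with the rod tops, 50 mm above the bench; x up the slope, y across, z square off the bed (30 degrees from vertical). The nipped controller's origin is near x = 40 mm, y = z = 0. The end block at x = 198 to 210 mm is below the rod tops.
- fixed_jaw: The lower jaw: a fixed steel block 44 mm wide across the low end of the rods, 11 mm above the rod tops. Origin and axes as the bed's: its face is the plane x = 0 and looks up the slope.
- carriage: The block that slides on the rods, 44 mm wide, from 4.5 to 42 mm up the slope of its origin (midway across, level with the rod tops, axes as the bed's), top 12 mm above the rods. Its origin starts 104 to 142 mm up the slope from the fixed jaw's face and slides between 20 and 150 mm. A drag brake holds it where it is left; about 11 N moves it down the slope, 13 N up.
- jaw: The carriage's sprung jaw: a steel plate 6 mm thick, 44 mm wide, 11 mm above the rods, its face (looking down the slope) 5 mm down the slope from its origin. Origin: the carriage's while it is out; it gives up to 3.5 mm up the slope on a spring of 4 N/mm (0.8 N at first touch). Half-way in is about 8 N on the controller; 3.5 to 11.5 N is a good nip, 15 N bottoms it and 30 N crushes.
- knob (a point): Centre of the top of the black round knob on the carriage, 22 mm in diameter, 28 mm tall, square to the bed; 24 mm up the slope from the carriage's origin, 40 mm above the rod tops. Pinch it or push it from uphill. With the brake's drag, the total push is about 11 N while the carriage slides freely and 19 N along the slope when the sprung jaw is half-way in.
- sender: Bystander: a plain smooth aluminium box 40 x 30 x 13 mm with a flat black lid and a brass stub on one end, no fins. Origin: centre of its underside.
- motor: Bystander: a small round motor, 28 mm in diameter, 38 mm tall with its shaft, upright. Origin: centre of its underside.
- gps: Bystander: a black square puck 38 x 38 x 10 mm with a white ceramic tile on top, 15 mm tall in all. Origin: centre of its underside.
- propeller: Bystander: a black three-bladed propeller 128 mm across, 8 mm tall, lying flat left of and beyond the holder. Origin: centre of its underside.
Not all that is in view belongs to the job. What is shaped like the controller but green, purple or yellow is not meant.

How it is judged:
By the outcome, as a careful person would: the job done as asked, in the order asked, and still so for the second after the job is handed in, with the robot touching nothing.
It also fails if it takes over 53 s, if anything falls off the work surface, if the arm or the gripper's body presses on something with over 40 N, if the wrist force passes 120 N, or if a joint passes its speed limit or range.

## Working session

There is one attempt and no reset: what is moved stays moved. The work goes in short steps, Python scripts to look and compute and a tool call to move; the robot and the scene stay as the last step left them, time stands still between calls to the robot, and variables do not carry over. Pictures are saved under pics/ and viewed, at most 10 in all, crops included, and the job is handed in when it is done.

Besides the shell and the picture viewer there is one more tool, called after "Call:" by a JSON object that holds its "name" and its "arguments", one argument or row to a line. carry_out: Moves the arm, as the interface text tells. Its arguments: {"type":"object","properties":{"targets":{"type":"array","items":{"type":"array","items":{"type":"number"}}},"claw":{"type":"number"},"squeeze":{"type":"number"}},"required":["targets"]}

```bash
mkdir -p pics; ls
python3 - <<'E'
from station import sense, imaging
import cv2,pickle
s=sense(); print(s)
for n in ("scene","top"):
    f=imaging.grab_frame(n); pickle.dump(f,open(f"pics/{n}.pkl","wb"))
    cv2.imwrite(f"pics/{n}0.png",f["img"][:,:,::-1]); print(n,f["camera_matrix"],f["world_from_camera"])
E
```

```text
pics
{'clock': 0.0, 'joints': array([-1.25446786e+00,  3.07585695e-01,  1.50766836e+00,  5.83116923e-06,
        1.32842037e+00, -7.35174586e-02]), 'joint_vel': array([ 0.00036327, -0.00159001,  0.00086318,  0.00233952, -0.0013203 ,
       -0.00244417]), 'effort': array([-2.21355695e-03, -4.57547522e+01, -2.51914734e+01,  2.63070806e-04,
        1.33329415e-02,  9.30022821e-06]), 'eef_pos': array([ 0.21827728, -0.53119934,  0.23037568]), 'eef_rot': array([-1.03357019e-03,  9.81062198e-01,  1.93690164e-01, -1.23250653e-04]), 'ft_force': array([-0.13365717, -0.79865391, -0.04511624]), 'moment': array([ 0.02333046,  0.01072218, -0.00762373]), 'grip_force': 0.0, 'width': 0.08508913092505663}
scene [[457.84275932   0.         327.82968206]
 [  0.         457.84275932 242.09035918]
 [  0.           0.           1.        ]] [[ 0.27764442  0.56596708 -0.77626983  1.24962504]
 [ 0.96052271 -0.14873902  0.23510173 -0.27703889]
 [ 0.01759823 -0.81089948 -0.58492079  0.65697168]
 [ 0.          0.          0.          1.        ]]
top [[521.41577608   0.         326.23439687]
 [  0.         521.41577608 235.81356209]
 [  0.           0.           1.        ]] [[ 5.67282749e-04 -9.97145688e-01  7.54993735e-02  4.66810775e-01]
 [-9.99955734e-01 -1.27471985e-03 -9.32224637e-03 -3.30149914e-02]
 [ 9.39187832e-03 -7.54907431e-02 -9.97102272e-01  1.20337530e+00]
 [ 0.00000000e+00  0.00000000e+00  0.00000000e+00  1.00000000e+00]]
```

View pics/top0.png

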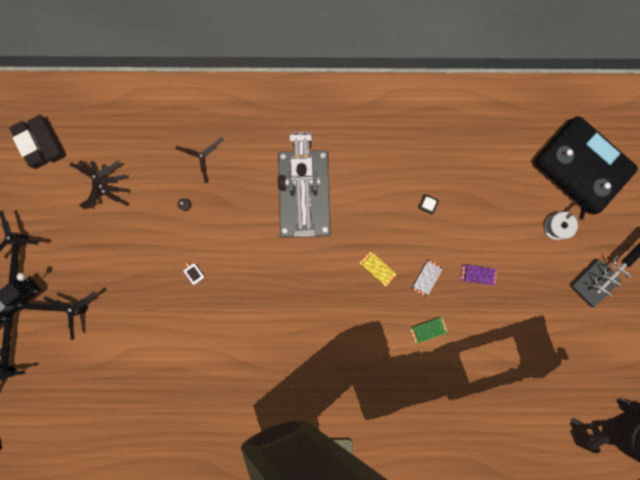

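View pics/scene0.png

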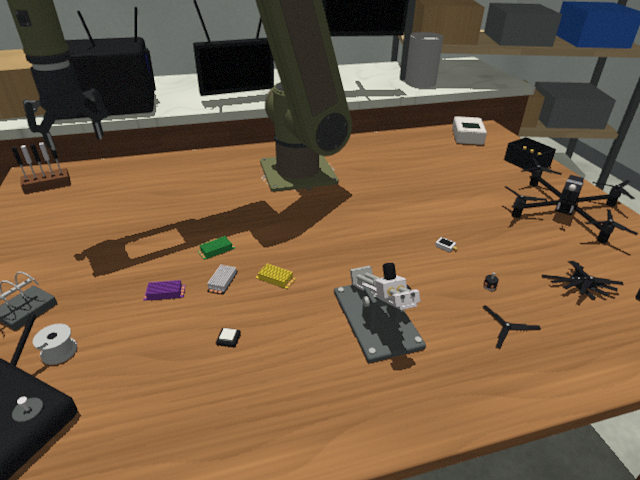

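The top view shows the silver finned controller at about (428,278), to the right of the holder, whose base corners are near (279,151), (329,151), (330,236) and (280,237). The green, purple and yellow look-alikes sit around the controller. In the scene view the knob is at about (390,270).

```bash
cat > h.py <<'E'
import numpy as np,cv2,pickle
def load(n): return pickle.load(open(f"pics/{n}.pkl","rb"))
def p2w(f,uv,z):
    K=f["camera_matrix"];T=f["world_from_camera"]
    d=T[:3,:3]@np.linalg.solve(K,[uv[0],uv[1],1.]);o=T[:3,3]
    return o+d*(z-o[2])/d[2]
def w2p(f,P):
    K=f["camera_matrix"];T=np.linalg.inv(f["world_from_camera"])
    c=T[:3,:3]@np.asarray(P,float)+T[:3,3]; q=K@c; return q[:2]/q[2]
E
python3 - <<'E'
from h import *
f=load("top");im=f["img"]
c=im[225:335,350:510];h=im[125:245,240:370]
a=cv2.resize(h[:,:,::-1],None,fx=5,fy=5,interpolation=cv2.INTER_CUBIC)
cv2.imwrite("pics/hold.png",a)
s=load("scene")["img"][240:370,320:440]
cv2.imwrite("pics/hold_s.png",cv2.resize(s[:,:,::-1],None,fx=4.5,fy=4.5,interpolation=cv2.INTER_CUBIC))
hsv=cv2.cvtColor(im,cv2.COLOR_RGB2HSV)
m=((hsv[...,1]<50)&(hsv[...,2]>90)).astype(np.uint8); mm=np.zeros_like(m); mm[250:305,405:450]=m[250:305,405:450]
mm=cv2.morphologyEx(mm,cv2.MORPH_CLOSE,np.ones((3,3)))
n,l,st,ce=cv2.connectedComponentsWithStats(mm);k=1+st[1:,4].argmax();print(st[k])
pts=cv2.findNonZero((l==k).astype(np.uint8));r=cv2.minAreaRect(pts);print(r)
B=cv2.boxPoints(r)
print(np.round([p2w(f,b,.018) for b in B],4)); print(p2w(f,r[0],.018))
E
```

```text
[413 261  29  34 498]
((426.8868103027344, 277.6037902832031), (17.28888702392578, 29.52708625793457), 29.05460548400879)
[[ 0.442  -0.239   0.018 ]
 [ 0.5005 -0.2723  0.018 ]
 [ 0.4815 -0.3065  0.018 ]
 [ 0.4231 -0.273   0.018 ]]
[ 0.46170869 -0.27267626  0.018     ]
```

View pics/hold.png

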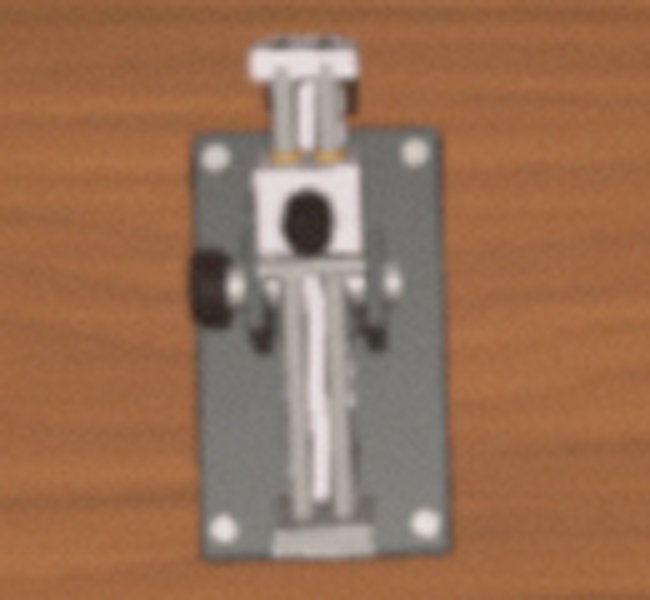

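View pics/hold_s.png

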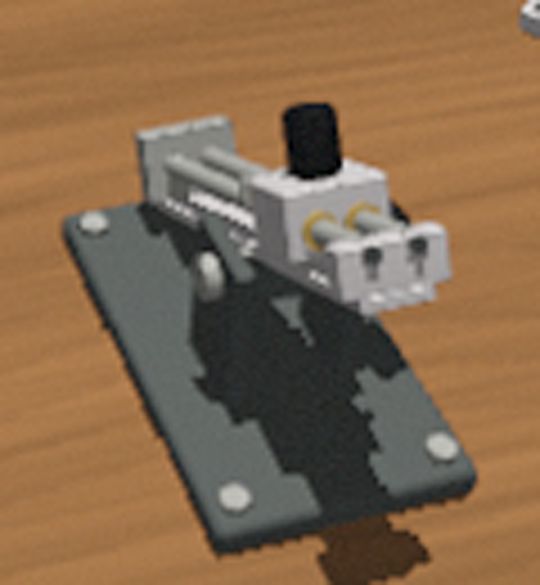

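The top crop shows the base corners at about (192,132), (440,128), (452,552) and (205,560), the knob top centred near (307,215), and the fixed jaw's top strip at rows 523 to 557. The scene crop shows the knob top at about (310,110). Next I convert these to positions.

```bash
cat >> h.py <<'E'
from scipy.optimize import least_squares
def bed2w(H,P):
    x,y,yaw=H; s,c=.5,np.sqrt(3)/2
    R=np.array([[np.cos(yaw),-np.sin(yaw),0],[np.sin(yaw),np.cos(yaw),0],[0,0,1]])
    return np.array([x,y,.05])+R@np.array([c*P[0]-s*P[2],P[1],s*P[0]+c*P[2]])
E
python3 - <<'E'
from h import *
f=load("top");g=load("scene")
cv=lambda u,v:((u+.5)/5-.5+240,(v+.5)/5-.5+125)
cs=lambda u,v:((u+.5)/4.5-.5+320,(v+.5)/4.5-.5+240)
C=np.array([p2w(f,cv(*q),.014)[:2] for q in [(192,132),(440,128),(452,552),(205,560)]])
print(C,[np.linalg.norm(C[i]-C[i-1]) for i in range(4)],"ctr",C.mean(0))
e=(C[0]+C[1]-C[2]-C[3]);print("yaw deg",np.degrees(np.arctan2(e[1],e[0])), np.degrees(np.arctan2(*( (C[0]+C[3]-C[1]-C[2])*[-1,1])) ))
# fixed jaw top upper edge in top (x=0,z=11,y=+-22) ; end block top corners, knob; scene fixed jaw, knob
obs=[(f,cv(275,524),(0,.022,.011)),(f,cv(374,524),(0,-.022,.011)),(f,cv(307,215),'k'),(g,cs(310,110),'k'),(g,cs(138,133),(0,-.022,.011)) ,(g,cs(229,118),(0,.022,.011))]
def res(v):
    r=[]
    for F,p,P in obs:
        if P=='k': P=(v[3]+.024,0,.04)
        r+=list(w2p(F,bed2w(v[:3],P))-p)
    return r
s=least_squares(res,[.53,0,0,.12],x_scale=[.1,.1,.1,.1]);print(s.x,np.round(s.fun,1))
s2=least_squares(lambda v:res(v)[:6],[.53,0,0,.12],x_scale=.1);print(s2.x,np.round(s2.fun,1))
print(w2p(g,(.4617,-.2727,.018)))
E
```

```text
[[ 0.75356007  0.06760384]
 [ 0.75576709 -0.04718563]
 [ 0.55874669 -0.05275027]
 [ 0.55493292  0.06016761]] [np.float64(0.1987663091832358), np.float64(0.11481068372467164), np.float64(0.19709897300047008), np.float64(0.11298226555736748)] ctr [0.65575169 0.00695888]
yaw deg 1.8820468364316898 1.5145987918194468
[0.57032932 0.00358798 0.02836705 0.12958086] [0.2 1.5 0.4 0.9 0.8 0.4 0.7 0.5 0.8 1.5 0.4 1. ]
[0.57301024 0.00445552 0.03361033 0.12762794] [-0.2  0.3  0.  -0.3  0.1 -0. ]
[223.00588009 275.30348132]
```

```bash
cat >> h.py <<'E'
def az_of(q):
    w,x,y,z=q; return np.degrees(np.arctan2(2*(x*y+w*z),1-2*(y*y+z*z)))
def plan(tgt,az,start=None,n=None):
    """rows from start (pos,az) to tgt, tool pointing down; rounded and re-integrated"""
    from station import sense
    if start is None: s=sense(); start=(s["eef_pos"],az_of(s["eef_rot"]))
    p=np.array(start[0],float);a=start[1];tgt=np.array(tgt,float)
    n=n or int(np.ceil(max(np.linalg.norm(tgt-p)/.0195,abs(az-a)/4)+.2)); rows=[]
    for i in range(n):
        k=n-i; d=(tgt-p)/k; t=round(float(np.clip(-(az-a)/k/4,-1,1)),2); r=np.radians(a)
        X=np.array([np.cos(r),np.sin(r),0]);Y=np.array([np.sin(r),-np.cos(r),0]);Z=np.array([0,0,-1])
        c=[round(float(np.clip(d@v/.02,-1,1)),2) for v in (X,Y,Z)]
        p=p+.02*(c[0]*X+c[1]*Y+c[2]*Z);a-=4*t;rows.append(c+[t])
    print([[0 if v==0 else v for v in r] for r in rows],np.round(p,4),round(a,2)); return p,a
E
python3 -c "
from h import *
q=plan([.462,-.273,.10],-29.7)
"
```

```text
[[0.81, -0.37, 0.33, 0.65], [0.79, -0.4, 0.33, 0.65], [0.77, -0.44, 0.33, 0.65], [0.75, -0.47, 0.33, 0.65], [0.73, -0.51, 0.33, 0.65], [0.71, -0.54, 0.32, 0.65], [0.68, -0.57, 0.33, 0.65], [0.65, -0.6, 0.32, 0.65], [0.63, -0.63, 0.33, 0.65], [0.6, -0.66, 0.32, 0.65], [0.57, -0.68, 0.33, 0.65], [0.54, -0.71, 0.32, 0.65], [0.5, -0.73, 0.33, 0.65], [0.47, -0.75, 0.32, 0.65], [0.43, -0.77, 0.33, 0.65], [0.4, -0.79, 0.32, 0.65], [0.36, -0.81, 0.33, 0.65], [0.33, -0.83, 0.32, 0.65], [0.29, -0.84, 0.33, 0.65], [0.24, -0.85, 0.32, 0.66]] [ 0.4619 -0.273   0.1001] -29.71
```

Call:
{"name": "carry_out", "arguments": {
  "targets": [
    [0.81, -0.37, 0.33, 0.65],
    [0.79, -0.4, 0.33, 0.65],
    [0.77, -0.44, 0.33, 0.65],
    [0.75, -0.47, 0.33, 0.65],
    [0.73, -0.51, 0.33, 0.65],
    [0.71, -0.54, 0.32, 0.65],
    [0.68, -0.57, 0.33, 0.65],
    [0.65, -0.6, 0.32, 0.65],
    [0.63, -0.63, 0.33, 0.65],
    [0.6, -0.66, 0.32, 0.65]
  ],
  "claw": 0.25,
  "squeeze": 25
}}

```text
clock: 1.35
eef_pos: [0.3405, -0.4017, 0.1653]
eef_rot: [-0.0, 0.999, -0.033, -0.0]
ft_force: [-0.0, -0.2, 0.7]
width: 0.0638
grip_force: 0.0
```

Call:
{"name": "carry_out", "arguments": {
  "targets": [
    [0.57, -0.68, 0.33, 0.65],
    [0.54, -0.71, 0.32, 0.65],
    [0.5, -0.73, 0.33, 0.65],
    [0.47, -0.75, 0.32, 0.65],
    [0.43, -0.77, 0.33, 0.65],
    [0.4, -0.79, 0.32, 0.65],
    [0.36, -0.81, 0.33, 0.65],
    [0.33, -0.83, 0.32, 0.65],
    [0.29, -0.84, 0.33, 0.65],
    [0.24, -0.85, 0.32, 0.66]
  ]
}}

```text
clock: 2.6
eef_pos: [0.4622, -0.273, 0.1003]
eef_rot: [-0.0, 0.966, -0.257, -0.0]
ft_force: [-0.9, 0.6, -0.4]
width: 0.0635
grip_force: 0.0
```

Run:
```python
from h import *
from station import sense,imaging
s=sense(); f=imaging.grab_frame("wrist")
print(s["clock"],s["eef_pos"],az_of(s["eef_rot"]),s["width"],s["ft_force"]); print(f["camera_matrix"],np.round(f["mount"],4))
pickle.dump((s,f),open("pics/w1.pkl","wb")); cv2.imwrite("pics/w1.png",f["img"][:,:,::-1])
```

```text
2.6 [ 0.46224077 -0.27299335  0.10031028] -29.79364242574893 0.06349876339287738 [-0.94887272  0.64414091 -0.35461715]
[[371.64829954   0.         321.56080121]
 [  0.         371.64829954 240.19876131]
 [  0.           0.           1.        ]] [[-3.000e-04 -9.601e-01 -2.797e-01  7.110e-02]
 [ 1.000e+00 -5.000e-04  5.000e-04  7.000e-04]
 [-6.000e-04 -2.797e-01  9.601e-01 -1.415e-01]
 [ 0.000e+00  0.000e+00  0.000e+00  1.000e+00]]
```

View pics/w1.png

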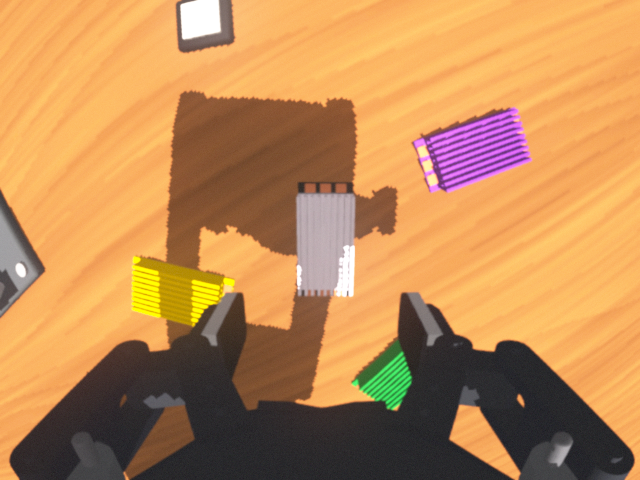

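The wrist view shows the controller square to the fingers, with heat-sink corners at about (297,194), (353,194), (353,296) and (297,296). It is centred within a few pixels, so I will compute its centre.

```bash
cat >> h.py <<'E'
def wray(s,f,uv):
    K=f["camera_matrix"];M=f["mount"];dx=np.array([(uv[0]-K[0,2]),(uv[1]-K[1,2])])/K[0,0]
    t=np.hypot(*dx);d=np.r_[dx/t*np.sin(t) if t>0 else dx,np.cos(t)]
    from scipy.spatial.transform import Rotation as Rn
    R=Rn.from_quat(np.roll(s["eef_rot"],-1)).as_matrix()
    return s["eef_pos"]+R@M[:3,3], R@M[:3,:3]@d
def w2w(s,f,uv,z):
    o,d=wray(s,f,uv); return o+d*(z-o[2])/d[2]
def w2pw(s,f,P):
    from scipy.spatial.transform import Rotation as Rn
    R=Rn.from_quat(np.roll(s["eef_rot"],-1)).as_matrix();M=f["mount"];K=f["camera_matrix"]
    c=M[:3,:3].T@(R.T@(np.asarray(P)-s["eef_pos"])-M[:3,3])
    t=np.arctan2(np.hypot(*c[:2]),c[2]);return K[:2,2]+K[0,0]*t*c[:2]/np.hypot(*c[:2])
E
python3 - <<'E'
from h import *
s,f=load("w1")
C=np.array([w2w(s,f,q,.018)[:2] for q in [(297,194),(353,194),(353,296),(297,296)]])
print(C,C.mean(0),[np.linalg.norm(C[i]-C[i-1]) for i in range(4)])
e=C[0]+C[1]-C[2]-C[3];print(np.degrees(np.arctan2(e[1],e[0])))
E
```

```text
[[ 0.49982318 -0.27818163]
 [ 0.48287632 -0.30780589]
 [ 0.42314202 -0.2755079 ]
 [ 0.44163074 -0.2433355 ]] [ 0.46186807 -0.27620773] [np.float64(0.06782781846153244), np.float64(0.03412905522303989), np.float64(0.06790690337116834), np.float64(0.03710655195480088)]
-29.655955456255956
```

Call:
{"name": "carry_out", "arguments": {
  "targets": [
    [0.04, 0.09, 0.8, 0],
    [0, 0, 1, 0],
    [0, 0, 1, 0],
    [0, 0, 0.9, 0],
    [0, 0, 0.6, 0],
    [0, 0, 0.4, 0],
    [0, 0, 0.2, 0],
    [0, 0, 0.1, 0],
    [0, 0, 0, 0]
  ],
  "claw": 0.25
}}

```text
clock: 3.78
eef_pos: [0.4622, -0.2757, 0.0012]
eef_rot: [0.0, 0.967, -0.256, 0.0]
ft_force: [0.2, 0.7, 0.6]
width: 0.0645
grip_force: 0.0
```

Call:
{"name": "carry_out", "arguments": {
  "targets": [
    [0, 0, 0, 0],
    [0, 0, 0, 0],
    [0, 0, 0, 0],
    [0, 0, 0, 0],
    [0, 0, 0, 0],
    [0, 0, 0, 0]
  ],
  "claw": 1,
  "squeeze": 25
}}

```text
clock: 4.53
eef_pos: [0.4623, -0.2757, 0.0014]
eef_rot: [0.0, 0.967, -0.256, 0.0]
ft_force: [-0.3, 0.3, 5.0]
width: 0.0351
grip_force: 26.0
```

Call:
{"name": "carry_out", "arguments": {
  "targets": [
    [0, 0, -0.3, 0],
    [0, 0, -0.7, 0],
    [0, 0, -1, 0],
    [0, 0, -1, 0],
    [0, 0, -1, 0],
    [0, 0, -1, 0]
  ]
}}

```text
clock: 5.28
eef_pos: [0.4617, -0.2755, 0.1022]
eef_rot: [0.0, 0.967, -0.256, 0.0]
ft_force: [-0.1, 0.1, -2.2]
width: 0.0354
grip_force: 25.2
```

```bash
python3 -c "
from h import *
plan([.606,.005,.16],1.8,n=20)
"
```

```text
[[-0.03, -0.79, -0.14, -0.39], [-0.01, -0.79, -0.14, -0.39], [0.01, -0.79, -0.15, -0.39], [0.03, -0.79, -0.14, -0.39], [0.05, -0.79, -0.15, -0.39], [0.07, -0.78, -0.14, -0.4], [0.09, -0.78, -0.15, -0.39], [0.12, -0.78, -0.14, -0.4], [0.14, -0.78, -0.15, -0.39], [0.16, -0.77, -0.14, -0.4], [0.18, -0.77, -0.15, -0.39], [0.2, -0.76, -0.14, -0.4], [0.22, -0.76, -0.15, -0.39], [0.24, -0.75, -0.14, -0.4], [0.26, -0.74, -0.15, -0.39], [0.28, -0.74, -0.14, -0.4], [0.31, -0.73, -0.15, -0.39], [0.32, -0.72, -0.14, -0.4], [0.35, -0.7, -0.15, -0.39], [0.36, -0.7, -0.14, -0.4]] [0.6059 0.005  0.16  ] 1.81
```

Call:
{"name": "carry_out", "arguments": {
  "targets": [
    [-0.03, -0.79, -0.14, -0.39],
    [-0.01, -0.79, -0.14, -0.39],
    [0.01, -0.79, -0.15, -0.39],
    [0.03, -0.79, -0.14, -0.39],
    [0.05, -0.79, -0.15, -0.39],
    [0.07, -0.78, -0.14, -0.4],
    [0.09, -0.78, -0.15, -0.39],
    [0.12, -0.78, -0.14, -0.4],
    [0.14, -0.78, -0.15, -0.39],
    [0.16, -0.77, -0.14, -0.4]
  ]
}}

```text
clock: 6.52
eef_pos: [0.5347, -0.1344, 0.1299]
eef_rot: [0.0, 0.993, -0.121, 0.0]
ft_force: [0.4, -0.4, -1.7]
width: 0.0357
grip_force: 25.3
```

Call:
{"name": "carry_out", "arguments": {
  "targets": [
    [0.18, -0.77, -0.15, -0.39],
    [0.2, -0.76, -0.14, -0.4],
    [0.22, -0.76, -0.15, -0.39],
    [0.24, -0.75, -0.14, -0.4],
    [0.26, -0.74, -0.15, -0.39],
    [0.28, -0.74, -0.14, -0.4],
    [0.31, -0.73, -0.15, -0.39],
    [0.32, -0.72, -0.14, -0.4],
    [0.35, -0.7, -0.15, -0.39],
    [0.36, -0.7, -0.14, -0.4]
  ]
}}

```text
clock: 7.78
eef_pos: [0.6066, 0.0059, 0.1589]
eef_rot: [0.0, 1.0, 0.017, 0.0]
ft_force: [-0.1, -0.5, -0.9]
width: 0.0355
grip_force: 25.3
```

Run:
```python
from h import *
from station import sense,imaging
s=sense(); f=imaging.grab_frame("wrist")
print(s["clock"],s["eef_pos"],az_of(s["eef_rot"]),s["width"],s["ft_force"])
pickle.dump((s,f),open("pics/w2.pkl","wb")); cv2.imwrite("pics/w2.png",cv2.resize(f["img"][:,:,::-1],(800,600)))
```

```text
7.775 [0.60663532 0.00585774 0.15889608] 1.9167313842333584 0.03550509372100487 [-0.13575216 -0.50275392 -0.91896122]
```

View pics/w2.png

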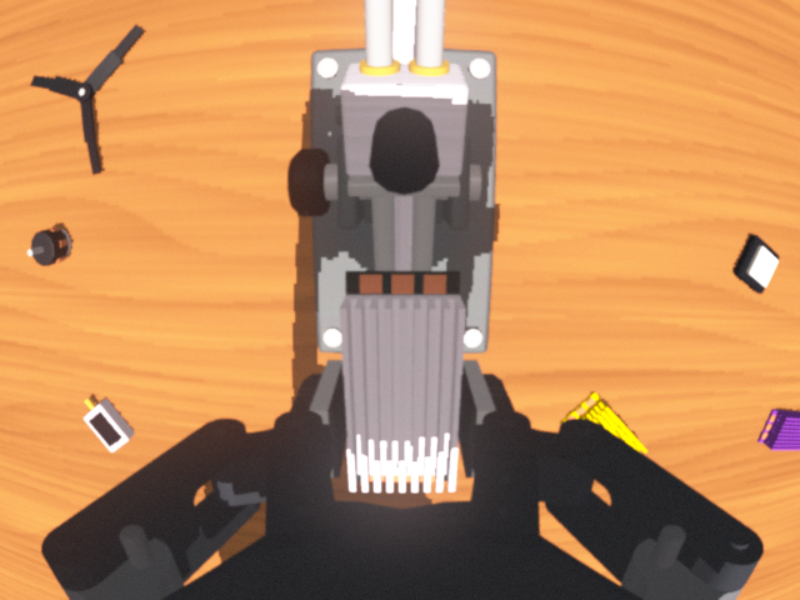

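The wrist view shows the controller held square with its sink edge at row ~293, the rod pair centred at column ~404 and the controller also at ~404. The base bolts are at about (327,68), (480,68), (332,338) and (473,338), and the knob is near (404,150).

Run:
```python
from h import *
s,f=load("w2");t=load("top")
B=np.array([w2w(s,f,(u/1.25,v/1.25),.016)[:2] for u,v in [(327,68),(480,68),(473,338),(332,338)]])
cv=lambda u,v:((u+.5)/5-.5+240,(v+.5)/5-.5+125)
A=np.array([p2w(t,cv(*q),.016)[:2] for q in [(215,157),(415,152),(426,523),(223,530)]])
for C in (A,B):
    e=C[0]+C[1]-C[2]-C[3];print(C.mean(0),np.degrees(np.arctan2(e[1],e[0])),np.linalg.norm(e)/2)
H=(.573,.0045,.033)
for u,v in [(404,192),(404,108)]: # lower / upper edge of black shape
    o,d=wray(s,f,(u/1.25,v/1.25)); print(w2w(s,f,(u/1.25,v/1.25),.161))
for c in (.124,.128,.132):
  for H in ((.5715,.0045,.031),(.5735,.0045,.031)):
    print(c,H[0],[np.round(w2pw(s,f,bed2w(H,P))*1.25) for P in [(c+.024-.011,0,.04),(c+.024,0,.04),(c+.042,0,.012),(c+.0045,-.022,.012)]])
for P in [(.573+x,.0065,.05+.577*x) for x in (.06,.09)]: print(np.round(w2pw(s,f,P)*1.25))
for x in [-.033,.033,.04]:
    r=np.radians(1.9);print(np.round(w2pw(s,f,s["eef_pos"]+np.array([x*np.cos(r),x*np.sin(r),.017]))*1.25))
```

```text
[0.65644553 0.0080473 ] 1.6700845768643582 0.17255389645580615
[0.65485797 0.00605107] 1.7035863263523627 0.1726380516367641
[0.67032441 0.00666693 0.161     ]
[0.69562525 0.00751322 0.161     ]
0.124 0.5715 [array([401., 191.]), array([401., 161.]), array([401.,  75.]), array([460., 171.])]
0.124 0.5735 [array([401., 185.]), array([401., 155.]), array([402.,  70.]), array([460., 166.])]
0.128 0.5715 [array([401., 181.]), array([401., 149.]), array([401.,  64.]), array([461., 162.])]
0.128 0.5735 [array([401., 174.]), array([401., 143.]), array([402.,  59.]), array([461., 156.])]
0.132 0.5715 [array([401., 170.]), array([401., 138.]), array([401.,  53.]), array([461., 152.])]
0.132 0.5735 [array([401., 163.]), array([401., 131.]), array([402.,  47.]), array([462., 147.])]
[401. 263.]
[403. 202.]
[400. 491.]
[399. 305.]
[399. 281.]
```

Call:
{"name": "carry_out", "arguments": {
  "targets": [
    [0, 0, 0.8, 0],
    [0, 0, 1, 0],
    [0, 0, 0.7, 0],
    [0, 0, 0.3, 0],
    [0, 0, 0, 0]
  ],
  "claw": 1,
  "squeeze": 20
}}

```text
clock: 8.45
eef_pos: [0.6058, 0.0047, 0.1021]
eef_rot: [-0.0, 1.0, 0.016, -0.001]
ft_force: [0.9, -0.2, -1.1]
width: 0.0355
grip_force: 25.3
```

Call:
{"name": "carry_out", "arguments": {
  "targets": [
    [0, 0, 0.15, 0],
    [0, 0, 0.15, 0],
    [0, 0, 0.1, 0]
  ]
}}

```text
clock: 8.82
eef_pos: [0.6063, 0.0049, 0.0949]
eef_rot: [0.0, 1.0, 0.016, 0.0]
ft_force: [0.1, -0.2, -1.7]
width: 0.0355
grip_force: 25.3
```

Call:
{"name": "carry_out", "arguments": {
  "targets": [
    [0, 0, 0.1, 0],
    [0, 0, 0.1, 0]
  ]
}}

```text
clock: 9.07
eef_pos: [0.6059, 0.0049, 0.0916]
eef_rot: [0.0, 1.0, 0.016, 0.0]
ft_force: [-3.4, -0.7, 5.5]
width: 0.0355
grip_force: 26.3
```

Call:
{"name": "carry_out", "arguments": {
  "targets": [
    [0, 0, 0.1, 0],
    [0, 0, 0.1, 0],
    [0, 0, 0.1, 0]
  ]
}}

```text
clock: 9.45
eef_pos: [0.6049, 0.0048, 0.0854]
eef_rot: [0.0, 1.0, 0.016, -0.001]
ft_force: [-4.3, 0.0, 4.4]
width: 0.0353
grip_force: 27.0
```

Call:
{"name": "carry_out", "arguments": {
  "targets": [
    [0, 0, 0.1, 0],
    [0, 0, 0.1, 0],
    [0, 0, 0.1, 0]
  ]
}}

```text
clock: 9.82
eef_pos: [0.6048, 0.0049, 0.0793]
eef_rot: [0.0, 1.0, 0.016, -0.001]
ft_force: [-3.9, -0.3, 5.7]
width: 0.0356
grip_force: 27.8
```

Call:
{"name": "carry_out", "arguments": {
  "targets": [
    [0, 0, 0.1, 0],
    [0, 0, 0.1, 0]
  ]
}}

```text
clock: 10.07
eef_pos: [0.605, 0.0048, 0.0753]
eef_rot: [0.0, 1.0, 0.016, -0.001]
ft_force: [-4.1, -0.7, 5.5]
width: 0.0353
grip_force: 28.5
```

Call:
{"name": "carry_out", "arguments": {
  "targets": [
    [0, 0, 0.1, 0],
    [0, 0, 0.05, 0]
  ]
}}

```text
clock: 10.32
eef_pos: [0.6053, 0.0049, 0.0724]
eef_rot: [0.0, 1.0, 0.016, -0.0]
ft_force: [-4.1, -0.4, 5.3]
width: 0.0353
grip_force: 29.1
```

Run:
```python
from h import *
from station import sense,imaging
f=imaging.grab_frame("scene"); print(sense()["eef_pos"],sense()["ft_force"])
pickle.dump(f,open("pics/s2.pkl","wb")); cv2.imwrite("pics/s2.png",cv2.resize(f["img"][190:370,300:460,::-1],None,fx=3.3,fy=3.3,interpolation=cv2.INTER_CUBIC))
```

```text
[0.60535301 0.00484456 0.07233274] [-3.20943427 -0.85986584  5.09388699]
```

View pics/s2.png

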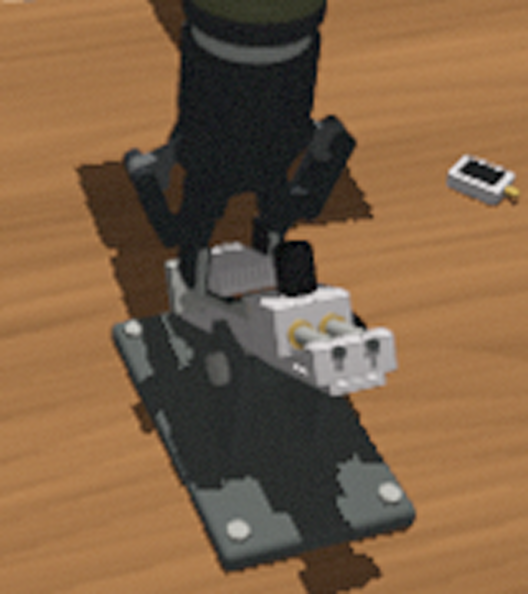

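The scene crop shows the controller in the fingers at about (240,270), tilted between the fixed jaw and the carriage and nearly along the slope. The force has not risen yet, so I keep lowering.

Call:
{"name": "carry_out", "arguments": {
  "targets": [
    [0, 0, 0.05, 0],
    [0, 0, 0.05, 0]
  ]
}}

```text
clock: 10.62
eef_pos: [0.6055, 0.0049, 0.0713]
eef_rot: [0.0, 1.0, 0.016, -0.0]
ft_force: [-6.3, 1.2, 15.7]
width: 0.0351
grip_force: 30.5
```

Call:
{"name": "carry_out", "arguments": {
  "targets": [
    [0, 0, 0.05, 0],
    [0, 0, 0.05, 0]
  ]
}}

```text
clock: 10.88
eef_pos: [0.6055, 0.0049, 0.0713]
eef_rot: [0.0, 1.0, 0.016, 0.0]
ft_force: [-10.0, -0.4, 28.3]
width: 0.0353
grip_force: 31.9
```

Call:
{"name": "carry_out", "arguments": {
  "targets": [
    [0, 0, -0.06, 0],
    [0, 0, -0.05, 0],
    [0, 0, 0, 0]
  ]
}}

```text
clock: 11.25
eef_pos: [0.6055, 0.0049, 0.0714]
eef_rot: [0.0, 1.0, 0.016, -0.0]
ft_force: [-5.2, -1.2, 8.6]
width: 0.0354
grip_force: 29.8
```

Call:
{"name": "carry_out", "arguments": {
  "targets": [
    [0, 0, 0, 0],
    [0, 0, 0, 0],
    [0, 0, 0, 0],
    [0, 0, 0, 0]
  ],
  "claw": 0.3
}}

```text
clock: 11.75
eef_pos: [0.6062, 0.005, 0.0697]
eef_rot: [-0.0, 1.0, 0.016, -0.0]
ft_force: [-0.1, -0.2, 0.7]
width: 0.0595
grip_force: 0.0
```

Call:
{"name": "carry_out", "arguments": {
  "targets": [
    [0, 0, -0.5, 0],
    [0, 0, -1, 0],
    [0, 0, -1, 0],
    [0, 0, -1, 0],
    [0, 0, -1, 0],
    [0, 0, -1, 0],
    [0, 0, -1, 0],
    [0, 0, 0, 0]
  ]
}}

```text
clock: 12.75
eef_pos: [0.6076, 0.0049, 0.2023]
eef_rot: [0.0, 1.0, 0.016, 0.002]
ft_force: [-0.0, 0.1, 0.5]
width: 0.0596
grip_force: 0.0
```

Run:
```python
from h import *
from station import sense,imaging
s=sense(); f=imaging.grab_frame("wrist")
print(s["clock"],s["eef_pos"],az_of(s["eef_rot"]),s["width"],s["ft_force"])
pickle.dump((s,f),open("pics/w3.pkl","wb")); cv2.imwrite("pics/w3.png",cv2.resize(f["img"][40:360,160:480,::-1],(600,600),interpolation=cv2.INTER_CUBIC))
```

```text
12.75 [0.60763292 0.00488772 0.20230831] 1.8173735519955265 0.05964847206076024 [-0.01911649  0.12810205  0.49786688]
```

View pics/w3.png

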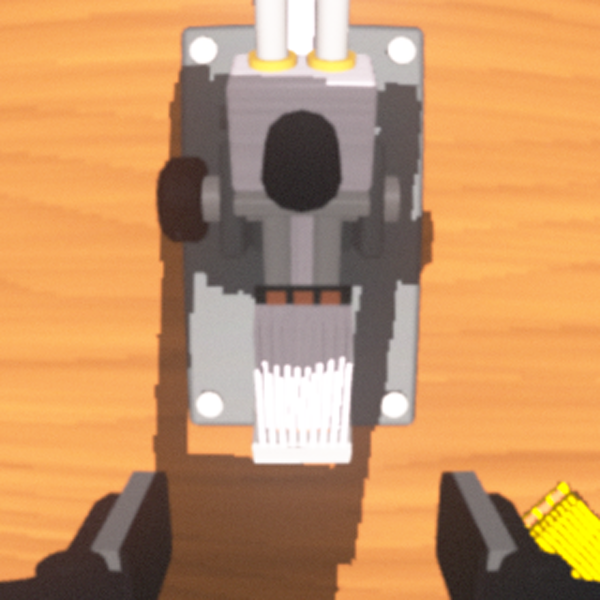

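The wrist view shows the controller lying on the rods, centred at column ~303 against ~302 for the rods. Its upper board edge is at row ~286 and its lower end at rows ~445–462. The knob's lower top edge is at ~(302,211). I compare these with the predicted pixels.

Run:
```python
from h import *
s,f=load("w3")
v=lambda P:np.round((w2pw(s,f,bed2w(H,P))-[160,40])*1.875,0)
H=(.572,.0035,.030)
for x0 in (0,.002,.004,.006): print(x0,'board up/low edge',v((x0+.08,0,.003)),v((x0,0,.003)),'sink',v((x0+.073,0,.018)),v((x0+.007,0,.018)))
print('jaw top',v((0,.022,.011)),v((0,-.022,.011)),v((-.012,0,.011)))
for c in (.122,.124,.126,.128): print(c,'knob low edge',v((c+.013,0,.04)),'ctr',v((c+.024,0,.04)),'carr top end',v((c+.042,.022,.012)),v((c+.042,-.022,.012)),'jaw',v((c-.005,.022,.011)))
print('bolt mean',np.mean([w2w(s,f,(a/1.875+160,b/1.875+40),.016) for a,b in [(203,50),(401,50),(394,405),(209,405)]],0))
```

```text
0 board up/low edge [302. 285.] [302. 427.] sink [302. 327.] [302. 443.]
0.002 board up/low edge [302. 281.] [302. 424.] sink [302. 323.] [302. 440.]
0.004 board up/low edge [302. 277.] [302. 421.] sink [302. 319.] [302. 437.]
0.006 board up/low edge [302. 272.] [302. 418.] sink [302. 314.] [302. 434.]
jaw top [252. 440.] [352. 441.] [302. 457.]
0.122 knob low edge [302. 213.] ctr [302. 178.] carr top end [225.  78.] [379.  78.] jaw [234. 212.]
0.124 knob low edge [302. 207.] ctr [302. 172.] carr top end [224.  72.] [380.  72.] jaw [233. 207.]
0.126 knob low edge [302. 201.] ctr [302. 165.] carr top end [224.  66.] [380.  66.] jaw [233. 202.]
0.128 knob low edge [302. 194.] ctr [302. 159.] carr top end [224.  59.] [380.  59.] jaw [233. 196.]
bolt mean [0.65475468 0.00611082 0.016     ]
```

```bash
python3 -c "
from h import *
q=plan([.684,.0068,.185],1.75)
plan([.684,.0068,.145],1.75,start=q,n=4)
"
```

```text
[[0.77, 0.01, 0.16, 0], [0.77, 0, 0.16, 0], [0.78, 0.01, 0.16, 0.01], [0.77, 0, 0.16, 0], [0.78, 0.01, 0.16, 0.01]] [0.684  0.0067 0.1849] 1.73
[[0, 0, 0.5, 0], [0, 0, 0.5, 0], [0, 0, 0.5, 0], [0, 0, 0.5, 0]] [0.684  0.0067 0.1449] 1.73
```

Call:
{"name": "carry_out", "arguments": {
  "targets": [
    [0.77, 0.01, 0.16, 0],
    [0.77, 0, 0.16, 0],
    [0.78, 0.01, 0.16, 0],
    [0.77, 0, 0.16, 0],
    [0.78, 0.01, 0.16, 0],
    [0, 0, 0.5, 0],
    [0, 0, 0.5, 0],
    [0, 0, 0.5, 0],
    [0, 0, 0.5, 0],
    [0, 0, 0, 0]
  ],
  "claw": 0.45
}}

```text
clock: 14.05
eef_pos: [0.6824, 0.0068, 0.1427]
eef_rot: [-0.0, 1.0, 0.016, -0.001]
ft_force: [0.6, -0.9, 1.1]
width: 0.0472
grip_force: 0.0
```

Run:
```python
from h import *
from station import sense,imaging
s=sense(); f=imaging.grab_frame("wrist")
print(s["clock"],s["eef_pos"],az_of(s["eef_rot"]),s["width"],s["ft_force"])
pickle.dump((s,f),open("pics/w4.pkl","wb")); cv2.imwrite("pics/w4.png",f["img"][:,:,::-1])
```

```text
14.05 [0.6824436  0.00681362 0.14270587] 1.8133643763594072 0.04715697772556892 [ 0.61940452 -0.859354    1.11266758]
```

View pics/w4.png

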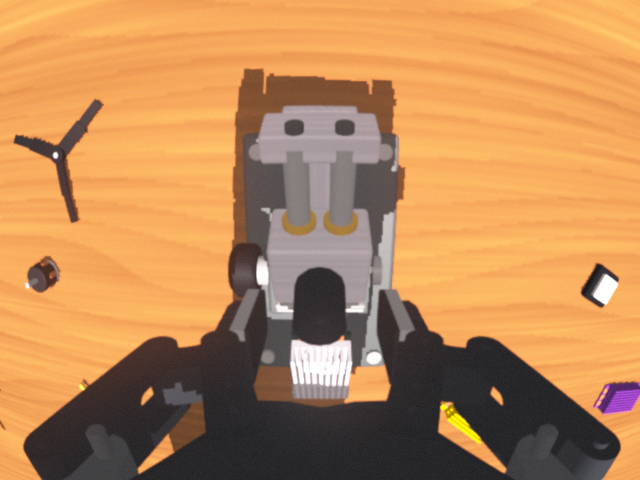

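The wrist view shows the knob centred at column ~319 between the pads, which are at ~255 and ~386, so I close on it.

Call:
{"name": "carry_out", "arguments": {
  "targets": [
    [0, 0, 0, 0],
    [0, 0, 0, 0],
    [0, 0, 0, 0],
    [0, 0, 0, 0],
    [0, 0, 0, 0]
  ],
  "claw": 1,
  "squeeze": 60
}}

```text
clock: 14.72
eef_pos: [0.6839, 0.0078, 0.1449]
eef_rot: [-0.001, 1.0, 0.016, 0.001]
ft_force: [-1.4, 3.9, 5.7]
width: 0.0194
grip_force: 58.9
```

Call:
{"name": "carry_out", "arguments": {
  "targets": [
    [-0.09, 0, 0.05, 0],
    [-0.17, 0, 0.1, 0],
    [-0.17, 0, 0.1, 0]
  ]
}}

```text
clock: 15.1
eef_pos: [0.681, 0.0077, 0.1432]
eef_rot: [-0.001, 1.0, 0.016, 0.007]
ft_force: [5.7, 5.6, 11.1]
width: 0.0192
grip_force: 59.5
```

Call:
{"name": "carry_out", "arguments": {
  "targets": [
    [-0.17, 0, 0.1, 0],
    [-0.18, 0, 0.1, 0],
    [-0.17, 0, 0.1, 0],
    [-0.17, 0, 0.1, 0]
  ]
}}

```text
clock: 15.6
eef_pos: [0.6673, 0.0073, 0.1353]
eef_rot: [-0.001, 1.0, 0.016, 0.007]
ft_force: [5.0, 6.8, 12.8]
width: 0.0192
grip_force: 59.5
```

Call:
{"name": "carry_out", "arguments": {
  "targets": [
    [-0.17, 0, 0.1, 0],
    [-0.17, 0, 0.1, 0],
    [-0.17, 0, 0.1, 0],
    [-0.09, 0, 0.05, 0]
  ]
}}

```text
clock: 16.1
eef_pos: [0.655, 0.0069, 0.1281]
eef_rot: [-0.001, 1.0, 0.016, 0.007]
ft_force: [4.9, 6.8, 12.5]
width: 0.0191
grip_force: 59.6
```

Call:
{"name": "carry_out", "arguments": {
  "targets": [
    [-0.04, 0, 0.025, 0],
    [-0.04, 0, 0.025, 0],
    [0, 0, 0, 0]
  ]
}}

```text
clock: 16.48
eef_pos: [0.6534, 0.0068, 0.1272]
eef_rot: [-0.001, 1.0, 0.016, 0.007]
ft_force: [4.4, 5.8, 13.5]
width: 0.0193
grip_force: 59.6
```

Call:
{"name": "carry_out", "arguments": {
  "targets": [
    [-0.04, 0, 0.025, 0],
    [-0.04, 0, 0.025, 0]
  ]
}}

```text
clock: 16.73
eef_pos: [0.6519, 0.0068, 0.1264]
eef_rot: [-0.001, 1.0, 0.016, 0.007]
ft_force: [3.2, 6.2, 14.3]
width: 0.0191
grip_force: 59.7
```

Call:
{"name": "carry_out", "arguments": {
  "targets": [
    [-0.04, 0, 0.025, 0],
    [-0.04, 0, 0.025, 0]
  ]
}}

```text
clock: 16.98
eef_pos: [0.6514, 0.0068, 0.1261]
eef_rot: [-0.001, 1.0, 0.016, 0.008]
ft_force: [5.6, 5.3, 17.1]
width: 0.0192
grip_force: 60.0
```

Call:
{"name": "carry_out", "arguments": {
  "targets": [
    [-0.03, 0, 0.015, 0],
    [0, 0, 0, 0]
  ]
}}

```text
clock: 17.23
eef_pos: [0.6513, 0.0068, 0.126]
eef_rot: [-0.001, 1.0, 0.016, 0.009]
ft_force: [5.5, 7.1, 16.3]
width: 0.0192
grip_force: 59.9
```

Call:
{"name": "carry_out", "arguments": {
  "targets": [
    [-0.03, 0, 0.015, 0],
    [0, 0, 0, 0]
  ]
}}

```text
clock: 17.48
eef_pos: [0.6511, 0.0068, 0.1259]
eef_rot: [-0.001, 1.0, 0.016, 0.009]
ft_force: [6.8, 6.6, 16.3]
width: 0.0191
grip_force: 60.0
```

Call:
{"name": "carry_out", "arguments": {
  "targets": [
    [-0.04, 0, 0.025, 0],
    [0, 0, 0, 0]
  ]
}}

```text
clock: 17.73
eef_pos: [0.6509, 0.0067, 0.1258]
eef_rot: [-0.001, 1.0, 0.016, 0.01]
ft_force: [7.4, 6.9, 17.0]
width: 0.0187
grip_force: 60.0
```

Call:
{"name": "carry_out", "arguments": {
  "targets": [
    [-0.04, 0, 0.025, 0],
    [0, 0, 0, 0]
  ]
}}

```text
clock: 17.98
eef_pos: [0.6507, 0.0068, 0.1256]
eef_rot: [-0.001, 1.0, 0.016, 0.01]
ft_force: [6.8, 6.9, 18.0]
width: 0.019
grip_force: 60.1
```

Call:
{"name": "carry_out", "arguments": {
  "targets": [
    [-0.06, 0, 0.035, 0],
    [0, 0, 0, 0]
  ]
}}

```text
clock: 18.23
eef_pos: [0.6503, 0.0067, 0.1254]
eef_rot: [-0.001, 1.0, 0.016, 0.011]
ft_force: [8.2, 7.1, 18.6]
width: 0.0188
grip_force: 60.2
```

Call:
{"name": "carry_out", "arguments": {
  "targets": [
    [-0.06, 0, 0.035, 0],
    [0, 0, 0, 0]
  ]
}}

```text
clock: 18.48
eef_pos: [0.6501, 0.0067, 0.1253]
eef_rot: [-0.001, 1.0, 0.016, 0.012]
ft_force: [7.5, 7.2, 19.2]
width: 0.0187
grip_force: 60.3
```

Call:
{"name": "carry_out", "arguments": {
  "targets": [
    [-0.06, 0, 0.035, 0],
    [0, 0, 0, 0]
  ]
}}

```text
clock: 18.73
eef_pos: [0.6498, 0.0067, 0.1251]
eef_rot: [-0.001, 1.0, 0.016, 0.013]
ft_force: [9.5, 7.7, 20.9]
width: 0.0192
grip_force: 60.4
```

Call:
{"name": "carry_out", "arguments": {
  "targets": [
    [-0.06, 0, 0.035, 0],
    [0, 0, 0, 0]
  ]
}}

```text
clock: 18.98
eef_pos: [0.6495, 0.0067, 0.1249]
eef_rot: [-0.001, 1.0, 0.016, 0.014]
ft_force: [9.7, 7.5, 21.2]
width: 0.0194
grip_force: 60.5
```

Call:
{"name": "carry_out", "arguments": {
  "targets": [
    [0.12, 0, -0.08, 0],
    [0.12, 0, -0.08, 0],
    [0, 0, 0, 0]
  ]
}}

```text
clock: 19.35
eef_pos: [0.6494, 0.0067, 0.1249]
eef_rot: [-0.001, 1.0, 0.016, 0.009]
ft_force: [7.7, 6.6, 14.6]
width: 0.0192
grip_force: 59.8
```

Call:
{"name": "carry_out", "arguments": {
  "targets": [
    [0.15, 0, -0.09, 0],
    [0.15, 0, -0.09, 0],
    [0.1, 0, -0.06, 0],
    [0, 0, 0, 0]
  ]
}}

```text
clock: 19.85
eef_pos: [0.6494, 0.0068, 0.125]
eef_rot: [-0.001, 1.0, 0.016, -0.0]
ft_force: [-1.7, 5.4, 5.2]
width: 0.0192
grip_force: 58.9
```

Call:
{"name": "carry_out", "arguments": {
  "targets": [
    [0, 0, 0, 0],
    [0, 0, 0, 0],
    [0, 0, 0, 0],
    [0, 0, 0, 0],
    [0, 0, 0, 0]
  ],
  "claw": 0.4
}}

```text
clock: 20.48
eef_pos: [0.6496, 0.0055, 0.1244]
eef_rot: [0.0, 1.0, 0.016, -0.0]
ft_force: [0.0, -0.8, -0.2]
width: 0.0514
grip_force: 0.0
```

Call:
{"name": "carry_out", "arguments": {
  "targets": [
    [0, 0, -0.5, 0],
    [0, 0, -1, 0],
    [0, 0, -1, 0],
    [0, 0, -1, 0],
    [0, 0, -1, 0],
    [0, 0, -1, 0],
    [0, 0, 0, 0]
  ]
}}

```text
clock: 21.35
eef_pos: [0.651, 0.0057, 0.2372]
eef_rot: [0.0, 1.0, 0.016, 0.003]
ft_force: [-0.3, -0.7, -0.0]
width: 0.0513
grip_force: 0.0
```

Run:
```python
from h import *
from station import sense,imaging
s=sense(); f=imaging.grab_frame("wrist")
print(s["clock"],s["eef_pos"],az_of(s["eef_rot"]),s["width"],s["ft_force"])
pickle.dump((s,f),open("pics/w5.pkl","wb")); cv2.imwrite("pics/w5.png",cv2.resize(f["img"][80:400,160:480,::-1],(600,600),interpolation=cv2.INTER_CUBIC))
```

```text
21.35 [0.65096207 0.00565357 0.23720558] 1.8158750518315923 0.05127521261307466 [-0.33535552 -0.71867751 -0.04793214]
```

View pics/w5.png

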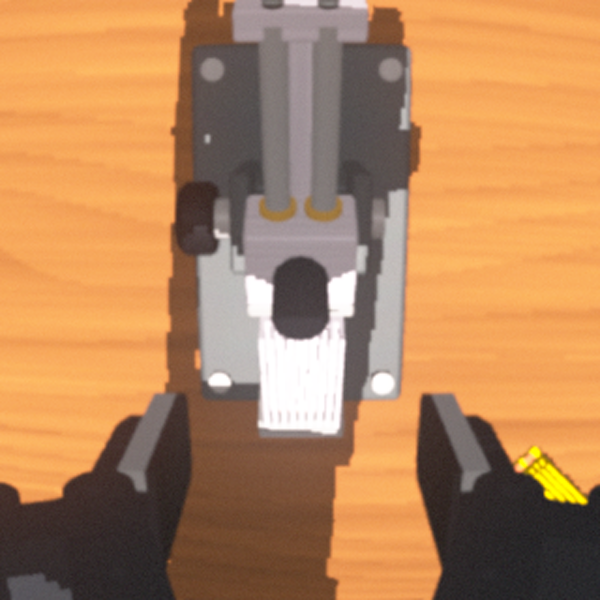

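The wrist view shows the controller flat and square between the jaws at about (302,380). The carriage is up against it with its knob at about (300,297), and the gripper is clear.

```bash
python3 -c "
from station import robot
print(robot.close_job())"
```

```text
the job is handed in; nothing more can be done
None
```

The job is handed in at about 21 s of the 53 s allowed: the controller lies flat on the rods, heat sink up, nipped at about 8 N by the force reading, and the gripper is clear; no verdict came back.

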